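Run in a flywheel bearing and park it at the pointer

TASK

Run in the flywheel's new bearing with the hand crank: working by the crank handle only, bring the flywheel up to 12 turns a minute counter-clockwise seen from above and keep it between 10 and 14 for at least five seconds on end, never over 20 and never running it backwards. Then bring it to rest with its lug lined up at the fixed pointer (within 18 mm), let go of the handle, and leave the drag weight in its guide and the other things on the bench alone.

Things in the scene. Friction and masses are not known exactly. Their poses are not given: they have to be found in the camera images.
- stand: fixed red base plate 380 x 380 x 12 mm with the upright flywheel axis at its centre. Origin: centre of the underside, on that axis, at bench height; z up; +x points from the axis to the pointer, a steel tongue on a 24 x 40 mm post at the middle of the +x edge, tip 145 mm from the axis, top 108 mm above the bench. Cup, piston and bearing stand loose on three corners
- flywheel (a joint): angle of the flywheel, rad, counter-clockwise from above positive, counting on over the turns; at every multiple of 2 pi the lug is at the pointer. Dark steel disc 280 mm across, top face 90 mm above the bench, 13 kg, inertia 0.11 kg m2 (both vary by up to a third). Its bearing drags with 0.015 N m dry friction plus 0.02 N m per rad/s; the drag weight adds more
- coupling (a point): on the flywheel's axis, 121 mm above the bench, at the top of the viscous coupling (aluminium housing 104 mm across) by which the crank drags the flywheel: torque 0.14 N m per rad/s of speed difference. The flywheel follows the crank with a time constant of about 0.8 s, slips 0.5 to 1.2 rad/s behind it at 12 turns a minute (1.26 rad/s), and stops by itself when the crank is held still
- drag_weight: brass block 30 x 40 x 34 mm, about 0.15 kg, loose in a fixed steel guide frame 75 mm from the axis on the side away from the pointer, top 126 mm above the bench; origin: centre of its underside. It rests on the turning flywheel's face and loads it with a dry friction of 0.03 to 0.12 N m (about 0.065). Leave it in its guide
- lug (a point): centre of the top of the timing lug, an aluminium block 36 mm (radial) x 30 x 20 mm on the flywheel's top face, 115 mm from the axis, this point 110 mm above the bench
- mark (a point): fixed point 115 mm from the axis in line with the pointer, 110 mm above the bench: where the lug's top centre belongs
- grip (a point): grasp point of the crank handle, on the handle's axis, 182 mm above the bench and 75 mm from the flywheel's axis. The steel crank arm below it (100 x 26 mm, top face 143 mm above the bench) turns any number of turns either way about the flywheel's axis
- handle: the crank handle, an upright black cylinder 25 mm across, from 144 to 210 mm above the bench; origin: centre of its lower end. It spins freely on its pin, so a gripper that holds it from above can keep its own yaw while the handle goes round
- cup: white plastic cup, 72 mm across, 70 mm high, origin under its centre, loose on a corner of the plate: leave alone
- piston: steel piston, 68 mm across, 50 mm high, origin under its centre, loose on a corner of the plate: leave alone
- bearing: steel ring 60 mm across, 20 mm high, origin under its centre, loose on a corner of the plate: leave alone
- wrench: steel wrench lying on the bench: leave alone
- screwdriver: screwdriver lying on the bench: leave alone
- spraycan: spray can 64 mm across, 170 mm high, standing on the bench: leave alone

How it is judged (in metres and radians):
On the way:
1. the flywheel runs at 10 to 14 turns a minute, counter-clockwise, for 5 s on end (velocity of joint flywheel between 1.04 and 1.475 rad/s), for 5 s.
At the end, for the whole second after the job is handed in: the lug's centre is within 18 mm of the point at the pointer, flywheel (under 0.05 rad/s) and crank are at rest, the handle is let go (horizontal distance between lug and mark below 0.018 m and velocity of joint flywheel between -0.05 and 0.05 rad/s and linear speed of handle below 0.02 m/s); the robot touches nothing.
It fails at once if flywheel over 20 turns a minute (velocity of joint flywheel above 2.1 rad/s).
It fails at once if flywheel run backwards (velocity of joint flywheel below -0.3 rad/s).
It fails at once if a bystander is moved by more than 30 mm (distance of any of cup, piston, bearing, wrench, screwdriver, spraycan from where it was at the start of the episode above 0.03 m).
It fails at once if the flywheel itself, its lug or the coupling housing is pushed by the robot instead of the crank (contact force between any of the arm, the fingers and flywheel_c0 above 2 N or contact force between any of the arm, the fingers and flywheel_c1 above 2 N or contact force between any of the arm, the fingers and flywheel_c2 above 2 N or contact force between any of the arm, the fingers and flywheel_c3 above 2 N).
It fails at once if the drag weight is pressed on, or taken out of its guide (distance of drag_weight from where it was at the start of the episode above 0.02 m or contact force between any of the fingers, the arm and drag_weight above 2 N).
It also fails if it takes over 67 s, if anything falls off the work surface, if the arm or the gripper's body presses on something with over 40 N, if the wrist force passes 120 N, or if a joint passes its speed limit or range.

ROBOT

A 6-joint arm with a two-finger parallel gripper is mounted at the origin on the work surface. World frame = base frame: x ahead of the robot, y to its left, z up, the work surface at z = 0. Lengths are in m, angles in degrees, forces in N, time in s.
With the tool pointing down it reaches from about 0.375 to 0.9 m from the base axis. Payload 3.1 kg.
Tool frame: the origin (TCP) lies at the very end of the fingers, on their centre line; the grasp point (between the pads) lies 19 mm behind it (grip_point_offset is the distance from the TCP to the grasp point, in m); y points along the fingers, x is the direction in which the jaws open and shut, and the axes are right-handed (so a half turn about y gives the same grasp; the last joint's range is limited). The gripper opens to 87 mm and grips with 3 to 60 N. Pads are 19 mm wide; open, the fingers measure 117 mm over their backs; the gripper's body (75 mm by 190 mm) begins 51 mm behind the grasp point.
Start: joints at [-78.581, 30.224, 82.088, -0, 67.689, -10.227], TCP at [0.231, -0.581, 0.223] pointing down, gripper open.
Joint ranges: [-176.69, 176.69], [-43.24, 126.21], [12.49, 139.97], [-82, 262], [0, 151.66], [-163.58, 163.58]. Speed limits (degrees/s): [159.86, 159.86, 180, 180, 180, 180].

INTERFACE

Orientations are given as a 3x3 rotation matrix whose columns are the frame's x, y, z axes.
In Python, from rig import * gives the robot as it stands.
- The arm moves only by the tool send_rows, never from a script. Its argument "moves" is text: rows parted by semicolons, each of 5 numbers parted by spaces: the finger opening in mm, from 0 to 87, then the shift along the tool's x, y, z in mm, then the turn about the tool's y in degrees. In form: fingers dx dy dz yaw; .... A call has 1 to 20 rows; each row shifts and turns the commanded pose from where the row before left it, along the tool's axes as they then stand; what a row does not reach is not made up. A row lasts 1/12 s, in which the tool goes at most 41.7 mm and 7.16 degrees, less where a joint would pass 70% of its speed; a pose out of reach is approached as far as the arm can. A call is refused whole if a number of a shift passes 41.7 or a number of a turn 7.16, either way. A call with a gripper value outside its range is refused whole. The fingers move at their own pace and stop on an object; the grip force is fixed at half the most. Time passes only in rows, so rows that do not move let the fingers close. It gives the time, the measured TCP pose, the force and the opening at its end, in the units of the state.
- read_state(): the state, without advancing time (a new reading comes with each control period).
- capture(name): name is "scene" or "top" or "wrist"; returns a dict with "image" (480x640x3 uint8, blue, green, red), "z_map" (480x640 float32, m along the optical axis (not along the pixel's ray), 0 where there is no reading), "mtx" (3x3 intrinsics, pixels), "distortion" ([k1, k2, p1, p2, k3] as OpenCV has them; the pictures are not rectified), "origin" and "rotation" of the camera in the world; the wrist camera has in their place "tool_from_camera" (4x4, takes a point from camera to tool coordinates, whose origin is the TCP and whose axes are the tool frame's). Camera axes: x right, y up, looking along -z (the intrinsics and any distortion apply to the point x, -y, -z); pixel columns grow to the right and rows downward; lengths in m; the calibration is good to about 2 mm. A picture is of the moment at which its call begins: read the wrist's pose just before it.
- hand_in(): hands the job in, once; it reports no verdict.
Trained networks look in a picture, given as the dict that the camera call returned (one of the last four; its "shot" number tells which), for a name from the list of things; names that differ only in an ending like _2 or _b are one class to them, and where a whole thing is asked for, a point or a joint stands for the part that bears it (a point fixed in the world has none). Each returns a list of dicts, best first, with "p" (0 to 1); they miss things now and then, are a little off and sometimes report something else, mostly with a low value. They report only what shows in the picture. A call takes as long as a camera call.
- search_frame(picture, name): "bbox" ([left, top, right, bottom] in pixels, round what is visible of it).
- masks_of(picture, name): "region" (480x640 bool, what is visible of it) and "bbox" ([left, top, right, bottom] in pixels, round what is visible of it).
- mark_of(picture, name): "pixel" ([row, column] in pixels: a listed point, or the origin of a listed thing).
The state is a dict: "time_s": time; "joint_positions": joint angles; "qvel": joint speeds; "tau": joint torques, N m; "position": TCP position; "tcp_rot": TCP orientation; "force": force on the tool from outside, world axes, zero at the start; "moment": the same for the moment, N m; "opening": opening from 0.0 (shut) to 1.0 (fully open).
Only numpy, scipy, OpenCV 4.12 (cv2) and the standard library are available. Lean on these libraries where they do the work, as an engineer would, in place of code of your own. Each camera call takes 0.05 s, during which the arm holds its last target. There are 200 camera calls.

## Working session

There is one attempt and no reset: what is moved stays moved. The work goes in short steps, Python scripts to look and compute and a tool call to move; the robot and the scene stay as the last step left them, time stands still between calls to the robot, and variables do not carry over. Pictures are saved under pics/ and viewed, about 8 in all and at most 12, crops included, and the job is handed in when it is done.

Besides the shell and the picture viewer there is one more tool, called after "Request:" as name(argument=value, ...) on one line, values as JSON. send_rows: Moves the arm, as the interface text tells. Its arguments: {"type":"object","properties":{"moves":{"type":"string"}},"required":["moves"]}

```bash
mkdir -p pics; cat > h.py <<'E'
from rig import *
import numpy as np, cv2
def ray(c,px,st=None):
    r,cc=px
    u=cv2.undistortPoints(np.array([[[cc,r]]],float),np.array(c["mtx"]),np.array(c["distortion"]))[0,0]
    d=np.array([u[0],-u[1],-1.])
    if "origin" in c: return np.array(c["origin"]),np.array(c["rotation"])@d
    T=np.array(c["tool_from_camera"]);R=np.array(st["tcp_rot"]);p=np.array(st["position"])
    return R@T[:3,3]+p, R@T[:3,:3]@d
def at_z(c,px,z,st=None):
    o,d=ray(c,px,st); return o+d*(z-o[2])/d[2]
Z=dict(stand=0,coupling=.121,lug=.110,mark=.110,grip=.182,handle=.144,drag_weight=.092,cup=.012,piston=.012,bearing=.012,spraycan=0,wrench=0,screwdriver=0)
def look(name,items,show=None):
    st=read_state();c=capture(name)
    for n in items:
        for m in mark_of(c,n)[:2]:
            print(name,n,round(m["p"],2),np.round(m["pixel"],0),np.round(at_z(c,m["pixel"],Z[n],st),4))
    if show: cv2.imwrite("pics/"+show,c["image"])
    return c,st
E
python3 - <<'E'
from h import *
st=read_state();print(st["time_s"],st["position"],np.round(st["tcp_rot"],3).tolist(),st["opening"])
for n in("top","scene"): look(n,Z.keys(),n+"1.png")
E
```

```text
0.0 [ 0.2303982  -0.58020894  0.22157277] [[0.369, -0.0, 0.929], [-0.929, 0.002, 0.369], [-0.002, -1.0, 0.0]] 1.0048885330712796
top stand 0.61 [262. 318.] [0.5362 0.0426 0.    ]
top coupling 0.94 [256. 321.] [0.5339 0.0348 0.121 ]
top lug 0.8 [260. 270.] [0.5274 0.1658 0.11  ]
top mark 0.63 [218. 296.] [0.6358 0.0958 0.11  ]
top grip 0.62 [238. 345.] [ 0.5655 -0.0259  0.182 ]
top drag_weight 0.51 [281. 329.] [0.4727 0.0146 0.092 ]
top piston 0.7 [281. 388.] [ 0.4744 -0.1472  0.012 ]
top bearing 0.78 [241. 246.] [0.5997 0.2414 0.012 ]
top spraycan 0.59 [292. 127.] [0.4681 0.5845 0.    ]
top spraycan 0.28 [282. 330.] [0.4784 0.0112 0.    ]
top wrench 0.79 [304. 181.] [0.4313 0.4261 0.    ]
top screwdriver 0.95 [294. 501.] [ 0.4278 -0.4671  0.    ]
scene stand 0.75 [272. 326.] [0.5468 0.0492 0.    ]
scene coupling 0.91 [243. 325.] [0.5369 0.0364 0.121 ]
scene lug 0.89 [267. 358.] [0.5246 0.1521 0.11  ]
scene mark 0.84 [278. 315.] [0.6333 0.0939 0.11  ]
scene grip 0.54 [221. 303.] [ 0.5574 -0.0295  0.182 ]
scene grip 0.37 [321. 358.] [0.6742 0.2913 0.182 ]
scene handle 0.45 [232. 305.] [ 0.5625 -0.0189  0.144 ]
scene drag_weight 0.51 [233. 336.] [0.4733 0.0159 0.092 ]
scene cup 0.62 [243. 384.] [0.3509 0.1047 0.012 ]
scene cup 0.28 [232. 307.] [ 0.4916 -0.0948  0.012 ]
scene piston 0.82 [220. 299.] [ 0.4765 -0.1506  0.012 ]
scene bearing 0.7 [323. 359.] [0.6074 0.2419 0.012 ]
scene bearing 0.43 [373. 490.] [0.4666 0.5872 0.012 ]
scene spraycan 0.75 [372. 490.] [0.4616 0.5845 0.    ]
scene spraycan 0.17 [222. 303.] [ 0.4672 -0.1411  0.    ]
scene wrench 0.91 [329. 453.] [0.4268 0.4345 0.    ]
scene wrench 0.38 [230. 304.] [ 0.4889 -0.1148  0.    ]
scene screwdriver 0.58 [164. 249.] [ 0.426  -0.4701  0.    ]
scene screwdriver 0.57 [221. 302.] [ 0.4661 -0.1452  0.    ]
```

```bash
python3 - <<'E'
import cv2,numpy as np
a=cv2.imread("pics/top1.png")[160:340,210:430];b=cv2.imread("pics/scene1.png")[180:360,230:450]
cv2.imwrite("pics/c1.png",np.hstack([cv2.resize(x,(400,330),interpolation=3) for x in(a,b)]))
E
```

```text
(no output)
```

View pics/c1.png

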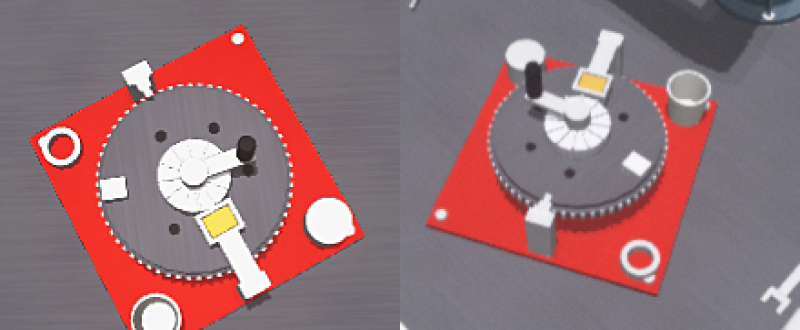

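The view shows the pointer at upper left in the top view. The lug is about 64° counter-clockwise past it, and the handle points to the lower right. I'm moving above the axis for a close look.

Request:
send_rows(moves="87 -23 -6 25.5 0;87 -23 -6 25.5 0;87 -23 -6 25.5 0;87 -23 -6 25.5 0;87 -23 -6 25.5 0;87 -23 -6 25.5 0;87 -23 -6 25.5 0;87 -23 -6 25.5 0;87 -23 -6 25.5 0;87 -23 -6 25.5 0;87 -23 -6 25.5 0;87 -23 -6 25.5 0;87 -23 -6 25.5 0;87 -23 -6 25.5 0;87 -23 -6 25.5 0;87 -23 -6 25.5 0;87 -23 -6 25.5 0;87 -23 -6 25.5 0;87 0 0 0 0;87 0 0 0 0")

```text
time_s: 3.07
position: [0.5049, -0.0254, 0.3309]
tcp_rot: [[0.373, 0.001, 0.928], [-0.928, -0.001, 0.373], [0.001, -1.0, 0.0]]
force: [-0.5, -0.5, -0.5]
opening: 0.999
```

```bash
python3 - <<'E'
from h import *
c,st=look("wrist",["coupling","lug","mark","grip","handle","stand"],"w1.png")
print(st["time_s"],st["position"],st["joint_positions"],np.round(st["tcp_rot"],3).tolist(),st["force"])
print(np.round(c["tool_from_camera"],3).tolist())
E
```

```text
wrist coupling 0.63 [159. 275.] [0.5364 0.0497 0.121 ]
wrist lug 0.66 [133. 175.] [0.5214 0.1584 0.11  ]
wrist mark 0.57 [ 40. 263.] [0.6393 0.1008 0.11  ]
wrist grip 0.68 [171. 351.] [ 0.5584 -0.023   0.182 ]
wrist handle 0.75 [169. 354.] [ 0.5596 -0.0284  0.144 ]
wrist handle 0.49 [268. 205.] [0.4032 0.0793 0.144 ]
wrist stand 0.65 [154. 289.] [0.5361 0.0485 0.    ]
wrist stand 0.64 [251. 405.] [ 0.4696 -0.1604  0.    ]
3.0667 [ 0.50493979 -0.02536288  0.3308661 ] [-1.55436095e+01  1.40010373e+01  9.04767213e+01 -2.43521429e-02
  7.54711018e+01  5.25901651e+01] [[0.373, 0.001, 0.928], [-0.928, -0.001, 0.373], [0.001, -1.0, 0.0]] [-0.49540873 -0.51924717 -0.52198551]
[[1.0, -0.002, 0.001, -0.001], [0.001, 0.291, -0.957, -0.163], [0.001, 0.957, 0.291, 0.08], [0.0, 0.0, 0.0, 1.0]]
```

View pics/w1.png

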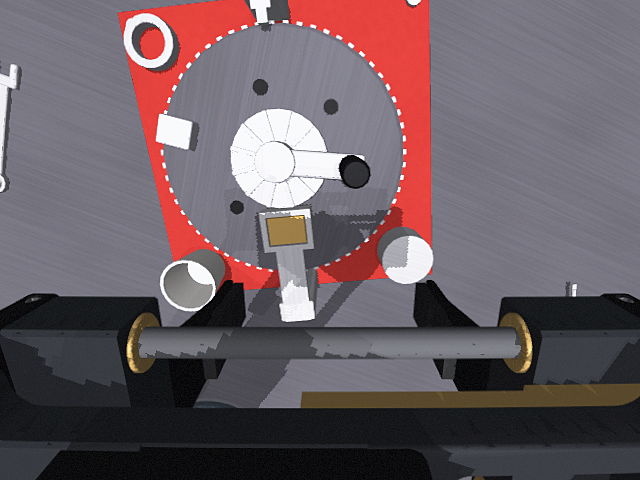

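```bash
cat >> h.py <<'E'
def cloud(c,st=None):
    v,u=np.mgrid[0:480,0:640]
    n=cv2.undistortPoints(np.dstack([u,v]).reshape(-1,1,2).astype(float),np.array(c["mtx"]),np.array(c["distortion"]))[:,0]
    z=c["z_map"].reshape(-1); P=np.c_[n[:,0]*z,-n[:,1]*z,-z]
    if "origin" in c: W=P@np.array(c["rotation"]).T+c["origin"]
    else:
        T=np.array(c["tool_from_camera"]);W=(P@T[:3,:3].T+T[:3,3])@np.array(st["tcp_rot"]).T+st["position"]
    W[z<=0]=np.nan
    return W
E
python3 - <<'E'
from h import *
for n in("wrist","top","scene"):
    st=read_state();c=capture(n);W=cloud(c,st)
    near=np.hypot(W[:,0]-.536,W[:,1]-.042)<.2
    D=W[near&(abs(W[:,2]-.09)<.008)]
    (cx,cy),r=cv2.minEnclosingCircle(D[np.hypot(D[:,0]-.536,D[:,1]-.042)<.152][:,:2].astype(np.float32))
    print(n,len(D),"disc",np.round((cx,cy,r),4),np.median(D[:,2]))
    from_hull=cv2.convexHull(D[:,:2].astype(np.float32))[:,0]
    for lo,hi,R,l in((.115,.127,.056,"cpl"),(.198,.22,.05,"handle")):
        H=W[near&(W[:,2]>lo)&(W[:,2]<hi)]
        if len(H):print("  ",l,len(H),np.round(np.median(H,0),4),np.round((H.min(0)+H.max(0))/2,4),np.round(np.ptp(H,axis=0),3))
    for nm in("coupling","flywheel","lug"):
        for m in masks_of(c,nm)[:1]:
            Q=W[m["region"].reshape(-1)];Q=Q[~np.isnan(Q[:,0])]
            if nm=="lug":Q=Q[abs(Q[:,2]-.11)<.008]
            if len(Q):print("  mask",nm,round(m["p"],2),len(Q),np.round(np.median(Q,0),4))
E
```

```text
wrist 33000 disc [0.5356 0.0461 0.1378] 0.09127019181817314
   cpl 7562 [0.5141 0.0344 0.1182] [0.4771 0.0216 0.121 ] [0.223 0.153 0.012]
   handle 732 [ 0.5606 -0.0246  0.2107] [ 0.5599 -0.0251  0.2056] [0.024 0.024 0.015]
  mask coupling 0.92 44532 [0.5576 0.0543 0.0915]
  mask flywheel 0.74 44753 [0.5579 0.0542 0.0915]
top 3278 disc [0.5354 0.0459 0.1386] 0.08867641970539852
   cpl 226 [0.4808 0.0169 0.1208] [0.523  0.0368 0.1207] [0.126 0.117 0.011]
  mask coupling 0.75 4031 [0.5283 0.1081 0.0886]
  mask flywheel 0.7 428 [0.4321 0.4254 0.0057]
  mask lug 0.94 323 [0.5256 0.1419 0.1111]
scene 4145 disc [0.5399 0.0475 0.1399] 0.09122518903481991
   cpl 849 [0.5088 0.034  0.1204] [0.5311 0.0553 0.121 ] [0.332 0.218 0.012]
   handle 69 [ 0.565  -0.0233  0.2094] [ 0.5617 -0.0235  0.2073] [0.025 0.024 0.019]
  mask coupling 0.63 6235 [0.5628 0.0656 0.0919]
  mask flywheel 0.91 6025 [0.5639 0.0665 0.0919]
  mask lug 0.91 561 [0.5394 0.0753 0.114 ]
```

Request:
send_rows(moves="87 6.7 0 17 0;87 6.7 0 17 0;87 6.7 0 17.5 0;87 0 28 0 0;87 0 28 0 0;87 0 28 0 0;87 0 28 0 0;87 0 28 0 0;87 0 28 0 0;87 0 0 0 0;87 0 0 0 0")

```text
time_s: 4.93
position: [0.5589, -0.0262, 0.1615]
tcp_rot: [[0.369, -0.004, 0.929], [-0.929, 0.001, 0.369], [-0.002, -1.0, -0.003]]
force: [0.1, 0.4, 0.8]
opening: 1.001
```

```bash
cat >> h.py <<'E'
AX=np.array([.5356,.046])
def sect(W,zlo,zhi,r0,r1):
    d=W[:,:2]-AX;r=np.hypot(*d.T);k=(W[:,2]>zlo)&(W[:,2]<zhi)&(r>r0)&(r<r1)
    return d[k],np.degrees(np.arctan2(d[k,1],d[k,0]))
def lug(ref=27.):
    for n in("top","scene"):
        t=read_state()["time_s"];W=cloud(capture(n))
        d,a=sect(W,.103,.117,.099,.131); k=abs((a-ref)%360-180)>30; d,a=d[k],a[k]
        if len(d)<10: print(n,"lug hidden",len(d));continue
        m=np.median(np.exp(1j*np.radians(a)).real),np.median(np.exp(1j*np.radians(a)).imag)
        print(n,"t",round(t,3),"lug n",len(d),"ang rel pointer",round((np.degrees(np.arctan2(m[1],m[0]))-ref)%360,1),"spread",round(np.std(d[:,0]),4),round(np.std(d[:,1]),4),np.round(np.median(d,0),4))
E
python3 - <<'E'
from h import *
for n in("top","scene"):
    W=cloud(capture(n)); d,a=sect(W,.1,.114,.145,.2)
    k=abs(a-27)<30; print(n,"pointer",k.sum(),np.median(a[k]),np.median(d[k],0))
    d,a=sect(W,.1,.13,.055,.2); k=abs(a%360-207)<30; print(" guide",k.sum(),np.median(a[k]%360),np.mean(a[k]%360))
lug(); st=read_state();print(st["time_s"],st["position"],st["force"])
E
```

```text
top pointer 182 26.739045834745824 [0.14976134 0.07506121]
 guide 0 nan nan
scene pointer 178 26.58345218564561 [0.15373079 0.07522043]
 guide 433 206.11331243616607 205.7927375203263
top t 5.033 lug n 146 ang rel pointer 69.8 spread 0.0087 0.0091 [-0.0139  0.1139]
scene t 5.083 lug n 119 ang rel pointer 67.7 spread 0.0149 0.0109 [-0.0098  0.1141]
5.1333 [ 0.56138055 -0.02682305  0.16464304] [-0.28546851  0.31228119  0.78449545]
  return _methods._mean(a, axis=axis, dtype=dtype,
  ret = ret.dtype.type(ret / rcount)
```

Request:
send_rows(moves="10 0 0 0 0;10 0 0 0 0;10 0 0 0 0;10 0 0 0 0;10 0 0 0 0;10 0 0 0 0;10 0 0 0 0;10 0 0 0 0")

```text
time_s: 5.8
position: [0.5597, -0.0264, 0.1625]
tcp_rot: [[0.369, -0.0, 0.929], [-0.929, 0.0, 0.369], [-0.0, -1.0, -0.0]]
force: [-0.5, -0.1, 0.0]
opening: 0.477
```

```bash
cat > plan.py <<'E'
# rows for circle: th0 deg start, rates (deg/row)
import sys,numpy as np
def rows(th,steps,R=np.array([[.369,.929],[-.929,.369]]),r=75.):
    out=[];acc=np.zeros(2);cum=np.zeros(2)
    for s in steps:
        a,b=np.radians(th),np.radians(th+s)
        cum=cum+R.T@(r*np.array([np.cos(b)-np.cos(a),np.sin(b)-np.sin(a)]))
        d=np.round(cum-acc,1);acc=acc+d;th+=s
        out.append(f"12 {d[0]:g} 0 {d[1]:g} 0")
    print(";".join(out));print("end",th)
E
python3 - <<'E'
from h import *
for i in range(3):
    st=read_state();print(st["time_s"],st["position"],st["force"],st["moment"],st["opening"]*87); 
    d=np.array(st["position"])[:2]-AX;print(np.hypot(*d),np.degrees(np.arctan2(d[1],d[0])))
    if i<2: capture("top")
E
```

```text
5.8 [ 0.55973332 -0.02644675  0.16246494] [-0.52014446 -0.1044717   0.04271895] [-0.00410555  0.00340541 -0.0556171 ] 41.51784564641601
0.0763606471461286 -71.5761490715818
5.85 [ 0.5597201  -0.02645706  0.16249528] [ 0.35087661  0.37165872 -0.1090373 ] [ 0.01377043 -0.04847008 -0.03292904] 37.53546895956058
0.07636625209162445 -71.58800978625858
5.9 [ 0.55975726 -0.0264707   0.16247844] [0.65773278 0.80850324 0.28439159] [-0.05130965 -0.03747569  0.04087724] 33.533862102227445
0.0763909382613949 -71.56479439827882
```

Request:
send_rows(moves="10 0 0 0 0;10 0 0 0 0;10 0 0 0 0;10 0 0 0 0;10 0 0 0 0")

```text
time_s: 6.32
position: [0.5598, -0.0265, 0.1625]
tcp_rot: [[0.369, -0.0, 0.929], [-0.929, -0.0, 0.369], [0.0, -1.0, -0.0]]
force: [-0.2, -0.2, -0.3]
opening: 0.277
```

```bash
python3 - <<'E'
from h import *
st=read_state();print(st["time_s"],st["position"],st["force"],st["moment"],st["opening"]*87); 
d=np.array(st["position"])[:2]-AX;th=np.degrees(np.arctan2(d[1],d[0]));print(np.hypot(*d),th)
from plan import rows
rows(th,list(np.linspace(1,9.5,12))+[9.5]*8)
E
```

```text
6.3167 [ 0.55975715 -0.02648673  0.16247817] [-0.23519854 -0.18472963 -0.26845428] [-0.04989526 -0.05659912 -0.01939058] 24.065235299303612
0.07640611285532792 -71.56867207100154
12 0.1 0 1.3 0;12 0 0 2.3 0;12 -0 0 3.4 0;12 -0.3 0 4.3 0;12 -0.7 0 5.3 0;12 -1.3 0 6.2 0;12 -2.2 0 7.1 0;12 -3.3 0 7.7 0;12 -4.7 0 8.1 0;12 -6.3 0 8.2 0;12 -8.2 0 8 0;12 -10.2 0 7.1 0;12 -11.2 0 5.3 0;12 -11.9 0 3.5 0;12 -12.4 0 1.4 0;12 -12.4 0 -0.7 0;12 -12.1 0 -2.7 0;12 -11.5 0 -4.6 0;12 -10.6 0 -6.5 0;12 -9.4 0 -8.2 0
end 67.43132792899846
```

Request:
send_rows(moves="10 0.1 0 1.3 0;10 0 0 2.3 0;10 0 0 3.4 0;10 -0.3 0 4.3 0;10 -0.7 0 5.3 0;10 -1.3 0 6.2 0;10 -2.2 0 7.1 0;10 -3.3 0 7.7 0;10 -4.7 0 8.1 0;10 -6.3 0 8.2 0;10 -8.2 0 8 0;10 -10.2 0 7.1 0;10 -11.2 0 5.3 0;10 -11.9 0 3.5 0;10 -12.4 0 1.4 0;10 -12.4 0 -0.7 0;10 -12.1 0 -2.7 0;10 -11.5 0 -4.6 0;10 -10.6 0 -6.5 0;10 -9.4 0 -8.2 0")

```text
time_s: 7.98
position: [0.5638, 0.1149, 0.1625]
tcp_rot: [[0.369, 0.0, 0.929], [-0.929, 0.0, 0.369], [-0.0, -1.0, 0.0]]
force: [1.0, -2.9, -3.1]
opening: 0.276
```

```bash
python3 - <<'E'
from h import *
st=read_state();print(st["time_s"],st["position"],st["force"],st["moment"],st["opening"]*87)
d=np.array(st["position"])[:2]-AX;th=np.degrees(np.arctan2(d[1],d[0]));print(np.hypot(*d),th)
from plan import rows
rows(67.43,[9.5]*20)
E
```

```text
7.9833 [0.56377744 0.11493365 0.16252432] [ 1.03204532 -2.90057831 -3.06253138] [-0.56047207 -0.18811085 -0.00432284] 24.02280089360431
0.07447023361043012 67.76713566248193
12 -7.9 0 -9.6 0;12 -6.2 0 -10.7 0;12 -4.3 0 -11.7 0;12 -2.4 0 -12.2 0;12 -0.3 0 -12.4 0;12 1.7 0 -12.3 0;12 3.7 0 -11.8 0;12 5.7 0 -11.1 0;12 7.4 0 -9.9 0;12 8.9 0 -8.7 0;12 10.2 0 -7 0;12 11.3 0 -5.2 0;12 12 0 -3.4 0;12 12.3 0 -1.3 0;12 12.4 0 0.8 0;12 12.1 0 2.8 0;12 11.5 0 4.8 0;12 10.5 0 6.5 0;12 9.3 0 8.3 0;12 7.8 0 9.6 0
end 257.43
```

Request:
send_rows(moves="10 -7.9 0 -9.6 0;10 -6.2 0 -10.7 0;10 -4.3 0 -11.7 0;10 -2.4 0 -12.2 0;10 -0.3 0 -12.4 0;10 1.7 0 -12.3 0;10 3.7 0 -11.8 0;10 5.7 0 -11.1 0;10 7.4 0 -9.9 0;10 8.9 0 -8.7 0;10 10.2 0 -7 0;10 11.3 0 -5.2 0;10 12 0 -3.4 0;10 12.3 0 -1.3 0;10 12.4 0 0.8 0;10 12.1 0 2.8 0;10 11.5 0 4.8 0;10 10.5 0 6.5 0;10 9.3 0 8.3 0;10 7.8 0 9.6 0")

```text
time_s: 9.65
position: [0.5185, -0.0279, 0.1625]
tcp_rot: [[0.368, -0.003, 0.93], [-0.93, 0.002, 0.368], [-0.003, -1.0, -0.002]]
force: [-1.6, 3.3, -0.6]
opening: 0.273
```

```bash
cat >> h.py <<'E'
def lug(ref=26.6):
    for n in("top","scene"):
        t=read_state()["time_s"];W=cloud(capture(n))
        d,a=sect(W,.104,.118,.097,.133); k=abs((a-ref)%360-180)>27; d,a=d[k],a[k]
        if len(d)<40: print(n,"lug hidden",len(d));continue
        md=np.median(d,0)
        k=np.hypot(*(d-md).T)<.03;md=(d[k].min(0)+d[k].max(0))/2+0*md; me=d[k].mean(0)
        print(n,"t",round(t,3),"n",len(d),k.sum(),"ang",round((np.degrees(np.arctan2(me[1],me[0]))-ref)%360,1),"r",round(np.hypot(*me),3),"ptp",np.round(np.ptp(d[k],axis=0),3))
        break
def tcp():
    st=read_state();d=np.array(st["position"])[:2]-AX
    print(st["time_s"],"r",round(np.hypot(*d),4),"th",round(np.degrees(np.arctan2(d[1],d[0])),1),"F",np.round(st["force"],1),"z",st["position"][2])
E
python3 - <<'E'
from h import *
tcp();lug()
from plan import rows
rows(257.43,[9.5]*20)
E
```

```text
9.65 r 0.0759 th -103.0 F [-1.6  3.3 -0.6] z 0.1624784784092752
top lug hidden 1
scene lug hidden 1
12 6.1 0 10.8 0;12 4.3 0 11.7 0;12 2.2 0 12.2 0;12 0.2 0 12.4 0;12 -1.8 0 12.3 0;12 -3.9 0 11.8 0;12 -5.7 0 11 0;12 -7.5 0 9.9 0;12 -9 0 8.6 0;12 -10.3 0 6.9 0;12 -11.3 0 5.1 0;12 -12 0 3.3 0;12 -12.3 0 1.1 0;12 -12.4 0 -0.8 0;12 -12.1 0 -2.9 0;12 -11.4 0 -4.9 0;12 -10.5 0 -6.7 0;12 -9.2 0 -8.3 0;12 -7.7 0 -9.7 0;12 -6 0 -10.9 0
end 447.43
```

Request:
send_rows(moves="10 6.1 0 10.8 0;10 4.3 0 11.7 0;10 2.2 0 12.2 0;10 0.2 0 12.4 0;10 -1.8 0 12.3 0;10 -3.9 0 11.8 0;10 -5.7 0 11 0;10 -7.5 0 9.9 0;10 -9 0 8.6 0;10 -10.3 0 6.9 0;10 -11.3 0 5.1 0;10 -12 0 3.3 0;10 -12.3 0 1.1 0;10 -12.4 0 -0.8 0;10 -12.1 0 -2.9 0;10 -11.4 0 -4.9 0;10 -10.5 0 -6.7 0;10 -9.2 0 -8.3 0;10 -7.7 0 -9.7 0;10 -6 0 -10.9 0")

```text
time_s: 11.42
position: [0.5373, 0.12, 0.1625]
tcp_rot: [[0.37, -0.001, 0.929], [-0.929, -0.001, 0.37], [0.0, -1.0, -0.002]]
force: [1.1, -3.5, -2.7]
opening: 0.279
```

```bash
python3 - <<'E'
from h import *
tcp();lug()
from plan import rows
rows(87.43,[9.5]*10)
E
```

```text
11.4167 r 0.074 th 88.7 F [ 1.1 -3.5 -2.7] z 0.16252883980584745
top t 11.417 n 147 147 ang 291.1 r 0.115 ptp [0.04  0.039]
12 -4.1 0 -11.7 0;12 -2.2 0 -12.2 0;12 -0.1 0 -12.4 0;12 1.9 0 -12.3 0;12 4 0 -11.8 0;12 5.8 0 -10.9 0;12 7.6 0 -9.9 0;12 9.1 0 -8.5 0;12 10.3 0 -6.8 0;12 11.4 0 -5.1 0
end 182.43
```

Request:
send_rows(moves="10 -4.1 0 -11.7 0;10 -2.2 0 -12.2 0;10 -0.1 0 -12.4 0;10 1.9 0 -12.3 0;10 4 0 -11.8 0;10 5.8 0 -10.9 0;10 7.6 0 -9.9 0;10 9.1 0 -8.5 0;10 10.3 0 -6.8 0;10 11.4 0 -5.1 0")

```text
time_s: 12.3
position: [0.4618, 0.0414, 0.1626]
tcp_rot: [[0.368, 0.003, 0.93], [-0.93, 0.001, 0.368], [-0.0, -1.0, 0.003]]
force: [6.8, 2.4, -9.6]
opening: 0.279
```

```bash
python3 - <<'E'
from h import *
tcp();lug()
from plan import rows
rows(182.43,[9.5]*10)
E
```

```text
12.3 r 0.0739 th -176.4 F [ 6.8  2.4 -9.6] z 0.16259789920758633
top t 12.3 n 143 143 ang 341.2 r 0.115 ptp [0.036 0.031]
12 12 0 -3.1 0;12 12.4 0 -1.1 0;12 12.4 0 1 0;12 12 0 3 0;12 11.4 0 5 0;12 10.4 0 6.7 0;12 9.2 0 8.4 0;12 7.6 0 9.8 0;12 5.9 0 10.9 0;12 4.1 0 11.8 0
end 277.43
```

```bash
python3 - <<'E'
from plan import rows
rows(182.43,[10.5]*20)
rows(182.43+210,[10.5]*20)
rows(182.43+420,[10.5]*20)
E
```

```text
12 13.3 0 -3.3 0;12 13.7 0 -0.8 0;12 13.6 0 1.6 0;12 13.1 0 4.2 0;12 12.1 0 6.4 0;12 10.8 0 8.5 0;12 9 0 10.4 0;12 6.9 0 11.8 0;12 4.7 0 12.9 0;12 2.3 0 13.6 0;12 -0.3 0 13.7 0;12 -2.7 0 13.4 0;12 -5.2 0 12.7 0;12 -7.3 0 11.6 0;12 -9.4 0 10 0;12 -11 0 8.2 0;12 -12.4 0 6 0;12 -13.2 0 3.7 0;12 -13.7 0 1.2 0;12 -13.6 0 -1.4 0
end 392.43
12 -13.2 0 -3.8 0;12 -12.3 0 -6.1 0;12 -10.9 0 -8.3 0;12 -9.3 0 -10.1 0;12 -7.3 0 -11.6 0;12 -5 0 -12.8 0;12 -2.6 0 -13.5 0;12 -0.1 0 -13.7 0;12 2.4 0 -13.5 0;12 4.8 0 -12.8 0;12 7.1 0 -11.8 0;12 9.1 0 -10.3 0;12 10.8 0 -8.4 0;12 12.1 0 -6.3 0;12 13.2 0 -4.1 0;12 13.6 0 -1.5 0;12 13.7 0 1 0;12 13.3 0 3.4 0;12 12.4 0 5.8 0;12 11.2 0 8 0
end 602.4300000000001
12 9.5 0 9.9 0;12 7.6 0 11.4 0;12 5.4 0 12.6 0;12 2.9 0 13.4 0;12 0.5 0 13.8 0;12 -2 0 13.5 0;12 -4.5 0 13 0;12 -6.8 0 11.9 0;12 -8.8 0 10.5 0;12 -10.6 0 8.8 0;12 -12 0 6.6 0;12 -13 0 4.4 0;12 -13.6 0 1.9 0;12 -13.7 0 -0.6 0;12 -13.4 0 -3.1 0;12 -12.5 0 -5.5 0;12 -11.4 0 -7.7 0;12 -9.8 0 -9.6 0;12 -7.9 0 -11.2 0;12 -5.6 0 -12.5 0
end 812.4300000000001
```

Request:
send_rows(moves="10 13.3 0 -3.3 0;10 13.7 0 -0.8 0;10 13.6 0 1.6 0;10 13.1 0 4.2 0;10 12.1 0 6.4 0;10 10.8 0 8.5 0;10 9 0 10.4 0;10 6.9 0 11.8 0;10 4.7 0 12.9 0;10 2.3 0 13.6 0;10 -0.3 0 13.7 0;10 -2.7 0 13.4 0;10 -5.2 0 12.7 0;10 -7.3 0 11.6 0;10 -9.4 0 10 0;10 -11 0 8.2 0;10 -12.4 0 6 0;10 -13.2 0 3.7 0;10 -13.7 0 1.2 0;10 -13.6 0 -1.4 0")

```text
time_s: 14.02
position: [0.5988, 0.087, 0.1626]
tcp_rot: [[0.369, 0.0, 0.929], [-0.929, 0.001, 0.369], [-0.001, -1.0, 0.001]]
force: [3.1, -0.0, -2.7]
opening: 0.277
```

```bash
python3 -c "
from h import *
tcp();lug()"
```

```text
14.0167 r 0.0754 th 33.0 F [ 3.1 -0.  -2.7] z 0.16255350328515517
top lug hidden 0
scene t 14.067 n 119 119 ang 92.3 r 0.114 ptp [0.042 0.042]
```

Request:
send_rows(moves="10 -13.2 0 -3.8 0;10 -12.3 0 -6.1 0;10 -10.9 0 -8.3 0;10 -9.3 0 -10.1 0;10 -7.3 0 -11.6 0;10 -5 0 -12.8 0;10 -2.6 0 -13.5 0;10 -0.1 0 -13.7 0;10 2.4 0 -13.5 0;10 4.8 0 -12.8 0;10 7.1 0 -11.8 0;10 9.1 0 -10.3 0;10 10.8 0 -8.4 0;10 12.1 0 -6.3 0;10 13.2 0 -4.1 0;10 13.6 0 -1.5 0;10 13.7 0 1 0;10 13.3 0 3.4 0;10 12.4 0 5.8 0;10 11.2 0 8 0")

```text
time_s: 15.78
position: [0.4988, -0.02, 0.1625]
tcp_rot: [[0.368, -0.004, 0.93], [-0.93, 0.004, 0.368], [-0.005, -1.0, -0.002]]
force: [1.2, 5.1, -0.7]
opening: 0.28
```

```bash
python3 -c "
from h import *
tcp();lug()
from plan import rows
rows(182.43+630,[10.5]*20)"
```

```text
15.7833 r 0.0755 th -119.1 F [ 1.2  5.1 -0.7] z 0.16247442705990248
top lug hidden 18
scene lug hidden 1
12 -3.3 0 -13.3 0;12 -0.8 0 -13.7 0;12 1.6 0 -13.6 0;12 4.2 0 -13.1 0;12 6.4 0 -12.1 0;12 8.5 0 -10.8 0;12 10.4 0 -9 0;12 11.8 0 -6.9 0;12 12.9 0 -4.7 0;12 13.6 0 -2.3 0;12 13.7 0 0.3 0;12 13.4 0 2.7 0;12 12.7 0 5.2 0;12 11.6 0 7.3 0;12 10 0 9.4 0;12 8.2 0 11 0;12 6 0 12.4 0;12 3.7 0 13.2 0;12 1.2 0 13.7 0;12 -1.4 0 13.6 0
end 1022.4300000000001
```

Request:
send_rows(moves="10 9.5 0 9.9 0;10 7.6 0 11.4 0;10 5.4 0 12.6 0;10 2.9 0 13.4 0;10 0.5 0 13.8 0;10 -2 0 13.5 0;10 -4.5 0 13 0;10 -6.8 0 11.9 0;10 -8.8 0 10.5 0;10 -10.6 0 8.8 0;10 -12 0 6.6 0;10 -13 0 4.4 0;10 -13.6 0 1.9 0;10 -13.7 0 -0.6 0;10 -13.4 0 -3.1 0;10 -12.5 0 -5.5 0;10 -11.4 0 -7.7 0;10 -9.8 0 -9.6 0;10 -7.9 0 -11.2 0;10 -5.6 0 -12.5 0")

```text
time_s: 17.55
position: [0.5299, 0.1197, 0.1625]
tcp_rot: [[0.371, -0.002, 0.929], [-0.929, -0.002, 0.371], [0.001, -1.0, -0.003]]
force: [2.8, -5.4, -2.8]
opening: 0.278
```

```bash
python3 -c "
from h import *
tcp();lug()"
```

```text
17.55 r 0.0739 th 94.4 F [ 2.8 -5.4 -2.8] z 0.16251846680878113
top t 17.55 n 144 144 ang 326.0 r 0.115 ptp [0.037 0.03 ]
```

Request:
send_rows(moves="10 -3.3 0 -13.3 0;10 -0.8 0 -13.7 0;10 1.6 0 -13.6 0;10 4.2 0 -13.1 0;10 6.4 0 -12.1 0;10 8.5 0 -10.8 0;10 10.4 0 -9 0;10 11.8 0 -6.9 0;10 12.9 0 -4.7 0;10 13.6 0 -2.3 0;10 13.7 0 0.3 0;10 13.4 0 2.7 0;10 12.7 0 5.2 0;10 11.6 0 7.3 0;10 10 0 9.4 0;10 8.2 0 11 0;10 6 0 12.4 0;10 3.7 0 13.2 0;10 1.2 0 13.7 0;10 -1.4 0 13.6 0")

```text
time_s: 19.27
position: [0.5746, -0.0198, 0.1626]
tcp_rot: [[0.369, -0.003, 0.929], [-0.929, -0.003, 0.369], [0.001, -1.0, -0.004]]
force: [1.0, -3.5, -2.8]
opening: 0.279
```

```bash
python3 -c "
from h import *
tcp();lug()
from plan import rows
rows(1022.43-720,[10.8]*20)"
```

```text
19.2667 r 0.0765 th -59.3 F [ 1.  -3.5 -2.8] z 0.16255182456073508
top t 19.267 n 160 159 ang 83.4 r 0.114 ptp [0.036 0.041]
12 -3.9 0 13.6 0;12 -6.4 0 12.5 0;12 -8.7 0 11.2 0;12 -10.5 0 9.3 0;12 -12.2 0 7.2 0;12 -13.3 0 4.8 0;12 -13.9 0 2.2 0;12 -14.1 0 -0.4 0;12 -13.8 0 -3.1 0;12 -12.9 0 -5.6 0;12 -11.7 0 -7.9 0;12 -10 0 -10 0;12 -7.9 0 -11.7 0;12 -5.6 0 -12.9 0;12 -3.1 0 -13.8 0;12 -0.5 0 -14.1 0;12 2.2 0 -13.9 0;12 4.8 0 -13.3 0;12 7.2 0 -12.1 0;12 9.3 0 -10.6 0
end 518.4300000000002
```

Request:
send_rows(moves="10 -3.9 0 13.6 0;10 -6.4 0 12.5 0;10 -8.7 0 11.2 0;10 -10.5 0 9.3 0;10 -12.2 0 7.2 0;10 -13.3 0 4.8 0;10 -13.9 0 2.2 0;10 -14.1 0 -0.4 0;10 -13.8 0 -3.1 0;10 -12.9 0 -5.6 0;10 -11.7 0 -7.9 0;10 -10 0 -10 0;10 -7.9 0 -11.7 0;10 -5.6 0 -12.9 0;10 -3.1 0 -13.8 0;10 -0.5 0 -14.1 0;10 2.2 0 -13.9 0;10 4.8 0 -13.3 0;10 7.2 0 -12.1 0;10 9.3 0 -10.6 0")

```text
time_s: 20.98
position: [0.4665, 0.0714, 0.1626]
tcp_rot: [[0.37, 0.004, 0.929], [-0.929, -0.001, 0.37], [0.003, -1.0, 0.003]]
force: [9.3, -2.0, -12.7]
opening: 0.277
```

```bash
python3 -c "
from h import *
tcp()
from plan import rows
rows(158.43,[10.8]*20)
rows(158.43+216,[10.8]*20)
rows(158.43+432,[10.8]*20)"
```

```text
20.9833 r 0.0736 th 159.8 F [  9.3  -2.  -12.7] z 0.16261730933525392
12 11.1 0 -8.7 0;12 12.6 0 -6.4 0;12 13.6 0 -3.9 0;12 14 0 -1.3 0;12 14.1 0 1.3 0;12 13.5 0 3.9 0;12 12.6 0 6.4 0;12 11.1 0 8.6 0;12 9.4 0 10.6 0;12 7.2 0 12.2 0;12 4.8 0 13.2 0;12 2.2 0 14 0;12 -0.5 0 14.1 0;12 -3 0 13.7 0;12 -5.6 0 13 0;12 -8 0 11.7 0;12 -9.9 0 10 0;12 -11.7 0 7.9 0;12 -12.9 0 5.6 0;12 -13.8 0 3.1 0
end 374.43000000000023
12 -14.1 0 0.5 0;12 -13.9 0 -2.2 0;12 -13.3 0 -4.8 0;12 -12.2 0 -7.2 0;12 -10.6 0 -9.3 0;12 -8.6 0 -11.2 0;12 -6.4 0 -12.5 0;12 -4 0 -13.6 0;12 -1.3 0 -14 0;12 1.3 0 -14.1 0;12 3.9 0 -13.5 0;12 6.4 0 -12.6 0;12 8.7 0 -11.2 0;12 10.6 0 -9.3 0;12 12.1 0 -7.2 0;12 13.3 0 -4.8 0;12 13.9 0 -2.2 0;12 14.1 0 0.4 0;12 13.8 0 3.1 0;12 12.9 0 5.6 0
end 590.4299999999998
12 11.7 0 7.9 0;12 10 0 10 0;12 7.9 0 11.7 0;12 5.6 0 12.9 0;12 3.1 0 13.8 0;12 0.4 0 14.1 0;12 -2.2 0 13.9 0;12 -4.7 0 13.3 0;12 -7.2 0 12.1 0;12 -9.3 0 10.6 0;12 -11.2 0 8.7 0;12 -12.5 0 6.4 0;12 -13.6 0 4 0;12 -14 0 1.3 0;12 -14.1 0 -1.3 0;12 -13.5 0 -4 0;12 -12.6 0 -6.4 0;12 -11.2 0 -8.6 0;12 -9.3 0 -10.6 0;12 -7.2 0 -12.1 0
end 806.4299999999992
```

Request:
send_rows(moves="10 11.1 0 -8.7 0;10 12.6 0 -6.4 0;10 13.6 0 -3.9 0;10 14 0 -1.3 0;10 14.1 0 1.3 0;10 13.5 0 3.9 0;10 12.6 0 6.4 0;10 11.1 0 8.6 0;10 9.4 0 10.6 0;10 7.2 0 12.2 0;10 4.8 0 13.2 0;10 2.2 0 14 0;10 -0.5 0 14.1 0;10 -3 0 13.7 0;10 -5.6 0 13 0;10 -8 0 11.7 0;10 -9.9 0 10 0;10 -11.7 0 7.9 0;10 -12.9 0 5.6 0;10 -13.8 0 3.1 0")

```text
time_s: 22.65
position: [0.6094, 0.0635, 0.1626]
tcp_rot: [[0.369, 0.003, 0.93], [-0.93, -0.001, 0.369], [0.002, -1.0, 0.002]]
force: [5.9, -0.7, -3.6]
opening: 0.278
```

Request:
send_rows(moves="10 -14.1 0 0.5 0;10 -13.9 0 -2.2 0;10 -13.3 0 -4.8 0;10 -12.2 0 -7.2 0;10 -10.6 0 -9.3 0;10 -8.6 0 -11.2 0;10 -6.4 0 -12.5 0;10 -4 0 -13.6 0;10 -1.3 0 -14 0;10 1.3 0 -14.1 0;10 3.9 0 -13.5 0;10 6.4 0 -12.6 0;10 8.7 0 -11.2 0;10 10.6 0 -9.3 0;10 12.1 0 -7.2 0;10 13.3 0 -4.8 0;10 13.9 0 -2.2 0;10 14.1 0 0.4 0;10 13.8 0 3.1 0;10 12.9 0 5.6 0")

```text
time_s: 24.32
position: [0.4872, -0.0117, 0.1625]
tcp_rot: [[0.367, -0.0, 0.93], [-0.93, 0.004, 0.367], [-0.004, -1.0, 0.001]]
force: [6.1, 8.8, -3.9]
opening: 0.274
```

```bash
python3 -c "
from h import *
tcp();lug()"
```

```text
24.3167 r 0.0753 th -130.0 F [ 6.1  8.8 -3.9] z 0.1625070199112911
top t 24.317 n 158 157 ang 100.7 r 0.114 ptp [0.041 0.043]
```

Request:
send_rows(moves="10 11.7 0 7.9 0;10 10 0 10 0;10 7.9 0 11.7 0;10 5.6 0 12.9 0;10 3.1 0 13.8 0;10 0.4 0 14.1 0;10 -2.2 0 13.9 0;10 -4.7 0 13.3 0;10 -7.2 0 12.1 0;10 -9.3 0 10.6 0;10 -11.2 0 8.7 0;10 -12.5 0 6.4 0;10 -13.6 0 4 0;10 -14 0 1.3 0;10 -14.1 0 -1.3 0;10 -13.5 0 -4 0;10 -12.6 0 -6.4 0;10 -11.2 0 -8.6 0;10 -9.3 0 -10.6 0;10 -7.2 0 -12.1 0")

```text
time_s: 26.03
position: [0.538, 0.12, 0.1625]
tcp_rot: [[0.37, -0.002, 0.929], [-0.929, -0.001, 0.37], [-0.0, -1.0, -0.002]]
force: [2.5, -3.9, -2.0]
opening: 0.277
```

```bash
python3 -c "
from h import *
tcp();lug()"
```

```text
26.0333 r 0.074 th 88.2 F [ 2.5 -3.9 -2. ] z 0.16254632334457014
top t 26.033 n 162 162 ang 228.1 r 0.115 ptp [0.034 0.037]
```

```bash
cat > sim.py <<'E'
import numpy as np
def sim(steps,w,a,I=.11,Td=.104,idle=24,lag=.05):
    dt=1/1200;c=0;wc=(steps[0]*12) if w>0 else 0
    for s in list(steps)+[0]*idle:
        for _ in range(100):
            wc+=(s*12-wc)*dt/lag
            d=.14*(np.radians(wc)-w)-.02*w
            if abs(w)<1e-3 and abs(d)<Td: w=0;continue
            w+=dt/I*(d-Td*np.sign(w if abs(w)>1e-3 else d)); a+=np.degrees(w)*dt
    return a,w
E
python3 - <<'E'
from sim import sim
import numpy as np
from plan import rows
for n in range(6,15):
    st=[10.8]*n+list(np.linspace(10,0.5,10)); print(n,[round(sim(st,1.2,228.1,I=I)[0],1) for I in(.08,.11,.145)])
E
```

```text
6 [np.float64(312.2), np.float64(318.2), np.float64(324.9)]
7 [np.float64(318.5), np.float64(324.5), np.float64(331.2)]
8 [np.float64(324.8), np.float64(330.8), np.float64(337.5)]
9 [np.float64(331.2), np.float64(337.1), np.float64(343.8)]
10 [np.float64(337.5), np.float64(343.4), np.float64(350.1)]
11 [np.float64(343.8), np.float64(349.7), np.float64(356.4)]
12 [np.float64(350.2), np.float64(356.0), np.float64(362.7)]
13 [np.float64(356.5), np.float64(362.4), np.float64(369.0)]
14 [np.float64(362.9), np.float64(368.7), np.float64(375.3)]
```

```bash
python3 - <<'E'
import numpy as np
from plan import rows
rows(86.43,[10.8]*12+list(np.linspace(10,0.5,10)))
E
```

```text
12 -4.8 0 -13.3 0;12 -2.2 0 -13.9 0;12 0.4 0 -14.1 0;12 3.1 0 -13.8 0;12 5.6 0 -12.9 0;12 7.9 0 -11.7 0;12 10 0 -10 0;12 11.7 0 -7.9 0;12 12.9 0 -5.6 0;12 13.8 0 -3.1 0;12 14.1 0 -0.5 0;12 13.9 0 2.2 0;12 12.3 0 4.3 0;12 10.3 0 5.7 0;12 8.2 0 6.2 0;12 6.4 0 6.3 0;12 4.7 0 5.9 0;12 3.5 0 5.1 0;12 2.3 0 4.2 0;12 1.6 0 3 0;12 0.8 0 1.9 0;12 0.3 0 0.6 0
end 268.5300000000001
```

Request:
send_rows(moves="10 -4.8 0 -13.3 0;10 -2.2 0 -13.9 0;10 0.4 0 -14.1 0;10 3.1 0 -13.8 0;10 5.6 0 -12.9 0;10 7.9 0 -11.7 0;10 10 0 -10 0;10 11.7 0 -7.9 0;10 12.9 0 -5.6 0;10 13.8 0 -3.1 0;10 14.1 0 -0.5 0;10 13.9 0 2.2 0;10 12.3 0 4.3 0;10 10.3 0 5.7 0;10 8.2 0 6.2 0;10 6.4 0 6.3 0;10 4.7 0 5.9 0;10 3.5 0 5.1 0;10 2.3 0 4.2 0;10 1.6 0 3 0")

```text
time_s: 27.75
position: [0.5314, -0.03, 0.1625]
tcp_rot: [[0.369, -0.001, 0.929], [-0.929, 0.0, 0.369], [-0.001, -1.0, -0.001]]
force: [1.3, 2.3, -1.2]
opening: 0.277
```

Request:
send_rows(moves="10 0.8 0 1.9 0;10 0.3 0 0.6 0;10 0 0 0 0;10 0 0 0 0;10 0 0 0 0;10 0 0 0 0;10 0 0 0 0;10 0 0 0 0;10 0 0 0 0;10 0 0 0 0;10 0 0 0 0;10 0 0 0 0;10 0 0 0 0;10 0 0 0 0")

```text
time_s: 28.92
position: [0.534, -0.0302, 0.1625]
tcp_rot: [[0.369, -0.0, 0.93], [-0.93, 0.0, 0.369], [-0.001, -1.0, -0.0]]
force: [0.7, 5.7, -1.3]
opening: 0.278
```

```bash
python3 -c "
from h import *
tcp();lug();capture('top');lug()
W=cloud(capture('scene'));d,a=sect(W,.104,.118,.09,.14);k=abs(a-26.6)<40;print(k.sum(),d[k].mean(0),np.mean(a[k])-26.6)
c=capture('top');cv2.imwrite('pics/t2.png',cv2.resize(c['image'][160:340,210:430],(660,540),interpolation=3))"
```

```text
28.9167 r 0.0762 th -91.2 F [ 0.7  5.7 -1.3] z 0.16248214763852076
top t 28.917 n 145 145 ang 3.6 r 0.115 ptp [0.043 0.039]
top t 29.017 n 145 145 ang 3.5 r 0.115 ptp [0.042 0.039]
139 [0.1032179  0.05879319] 3.06392074634428
```

View pics/t2.png

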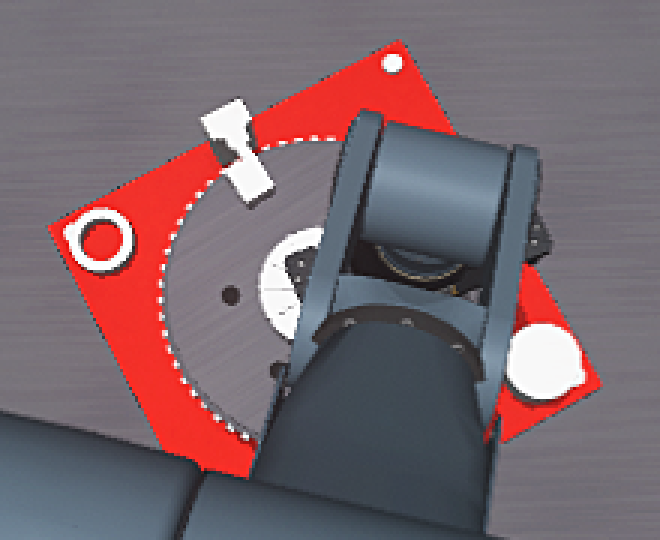

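Request:
send_rows(moves="60 0 0 0 0;60 0 0 0 0;60 0 0 0 0;60 0 0 0 0;60 0 0 0 0;60 0 0 0 0;60 0 0 0 0;60 0 0 0 0;60 0 -5 0 0;60 0 -12 0 0;60 0 -20 0 0;60 0 -25 0 0;60 0 -25 0 0;60 0 -25 0 0;60 0 -20 0 0;60 0 -12 0 0;60 0 0 0 0;60 0 0 0 0;60 0 0 0 0;60 0 0 0 0")

```text
time_s: 30.83
position: [0.5332, -0.0302, 0.3052]
tcp_rot: [[0.369, -0.003, 0.929], [-0.929, 0.001, 0.369], [-0.002, -1.0, -0.002]]
force: [0.6, 0.2, -0.3]
opening: 0.691
```

```bash
python3 -c "
from h import *
tcp();lug();lug();print(read_state()['position'])
W=cloud(capture('top'));d,a=sect(W,.19,.22,.04,.1);print('handle',len(d),d.mean(0) if len(d) else 0)
look('scene',['drag_weight','cup','piston','bearing','wrench','screwdriver','spraycan'],'s2.png')
c=cv2.imread('pics/s2.png');cv2.imwrite('pics/s2c.png',cv2.resize(c[180:360,230:450],(660,540),interpolation=3))"
```

```text
30.8333 r 0.0762 th -91.8 F [ 0.6  0.2 -0.3] z 0.30519273924369045
top t 30.833 n 149 149 ang 3.6 r 0.115 ptp [0.043 0.041]
top t 30.883 n 152 152 ang 3.6 r 0.115 ptp [0.043 0.041]
[ 0.53344431 -0.03024155  0.30528182]
handle 10 [-0.01018365 -0.07935145]
scene drag_weight 0.64 [231. 339.] [0.4619 0.0146 0.092 ]
scene drag_weight 0.3 [373. 488.] [0.5134 0.5891 0.092 ]
scene cup 0.61 [240. 388.] [0.3354 0.1054 0.012 ]
scene cup 0.33 [230. 337.] [ 0.4201 -0.0327  0.012 ]
scene piston 0.77 [218. 298.] [ 0.4743 -0.1554  0.012 ]
scene bearing 0.86 [324. 361.] [0.6044 0.2478 0.012 ]
scene bearing 0.3 [279. 313.] [0.5981 0.0455 0.012 ]
scene wrench 0.87 [329. 448.] [0.4374 0.424  0.    ]
scene screwdriver 0.61 [163. 252.] [ 0.4145 -0.4685  0.    ]
scene spraycan 0.97 [370. 487.] [0.461  0.5758 0.    ]
scene spraycan 0.48 [218. 309.] [ 0.4416 -0.1398  0.    ]
```

View pics/s2c.png

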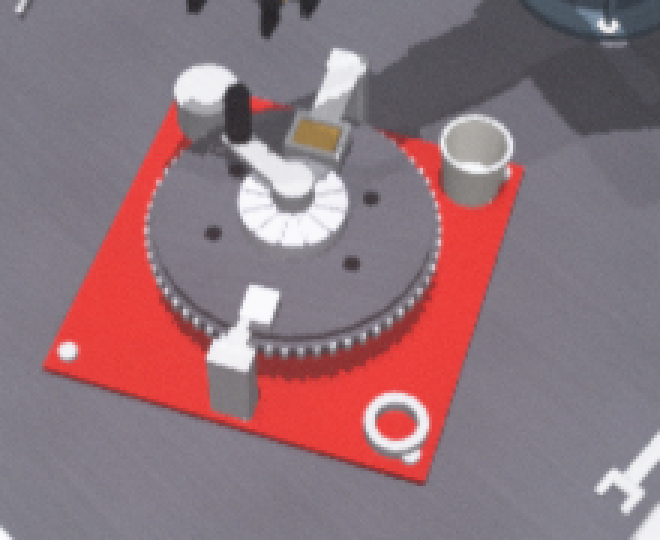

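The lug (at about 262,303 in the crop) sits at the pointer tip. The drag weight is still in its guide, the cup, piston and ring look unmoved, and the gripper is clear of the handle.

```bash
python3 -c "
from rig import *
print(hand_in())"
```

```text
the job is handed in; nothing more can be done
None
```

The run-in is finished and handed in at about 31 s, with the lug resting about 7 mm past the pointer line (limit 18 mm). The hand-in returned no verdict.

- **Speed:** I drove the flywheel by the crank handle only. Camera timing of the lug gave an average of 1.30 rad/s (12.5 turns a minute) over the 6.8 s from 19.3 s to 26.0 s. These are averages between pictures, so the short dips while a picture was taken are estimated, at about 1.15 rad/s, not measured. The crank was never commanded faster than 2.26 rad/s or backwards.
- **Stop:** I ramped the crank down and the flywheel came to rest with the lug 3.6° past the pointer. Repeated pictures showed no motion, before or after I let go.
- **Release:** The fingers are open and 143 mm higher, clear of the handle, and the contact force is about zero.
- **Other things:** The last picture shows the drag weight in its guide and the cup, piston and bearing in place. The network's positions for the bystanders moved by up to about 16 mm between pictures. I put that down to its noise, because nothing looked moved, and it is under the 30 mm limit.
- **Axis estimate:** Radial forces of 5 to 10 N on the handle suggest I placed the axis about 1 mm off. This did no visible harm.

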